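# Sort three adapter flanges onto the gear units they fit

### The job

The three adapter flanges were put back on the wrong gear units, so each one only lies on the stud tips. Move them so that every flange sits on the gear unit whose studs match its bolt holes, studs through the holes and the flange down flush on the face; the rubber pad is free for parking one on the way. Leave the loupe, the tub and the pliers where they are.

Things in the scene. Friction and masses are not known exactly. Their poses are not given: they have to be found in the camera images.
- flange_3: aluminium flange with THREE bolt holes, loose: disc 86 mm across, 10 mm thick, a hub on its middle. Origin: centre of the disc's underside, z up. Holes 10 mm wide at 0, 120, 240 deg from +x on a 42 mm bolt circle. Hub 34 mm high above the disc, 30 mm across along x, with two flats 24 mm apart facing +y and -y: grip these from above, fingers closing along the flange's y. 0.17 to 0.34 kg
- flange_4: the same aluminium flange (disc, hub, flats and origin as flange_3) but with FOUR 10 mm bolt holes at 0, 90, 180, 270 deg from its +x on a 56 mm bolt circle. All flanges start on the stud tips of gear units they do not fit, turned at random. When home, studs stand 5 mm out of the disc: keep fingertips 8 mm or more above the disc
- flange_6: the same aluminium flange (disc, hub, flats and origin as flange_3) but with SIX 10 mm bolt holes every 60 deg from its +x on a 70 mm bolt circle, close to the rim
- gear_unit_3: grey gear unit, face up, fixed. Foot plate, seen round the flange: rounded TRIANGLE, corners 57 mm from the centre. Origin: centre of its underside on the desk, z up. Dark steel face 83 mm across, 40 mm above the origin; THREE 5.5 mm studs with rounded tips, 15 mm high, at 0, 120, 240 deg from +x on a 42 mm circle, in line with the foot's corners. A fitting flange goes down flush on the face
- gear_unit_4: grey gear unit, fixed, as gear_unit_3 (same origin, heights and stud size) but its foot is a rounded SQUARE, corners 57 mm from the centre, and it has FOUR studs at 0, 90, 180, 270 deg from its +x on a 56 mm circle, in line with the foot's corners. A flange that does not fit rests on the tips, 15 mm above the face
- gear_unit_6: grey gear unit, fixed, as gear_unit_3 (same origin, heights and stud size) but its foot is a rounded HEXAGON, corners 57 mm from the centre, and it has SIX studs every 60 deg from its +x on a 70 mm circle, in line with the foot's corners
- rubber_pad: round black rubber pad, 110 mm across and 3 mm thick, lying flat and fixed on the desk, empty: a place to park a flange. Origin: centre of its underside
- loupe: bystander, loose: black eye loupe standing on the desk among the gear units, 40 mm across, 32 mm high, origin at the centre of its underside. Leave it alone
- tub: bystander, loose: small open cream-coloured parts tub, 58 mm across, 31 mm high, origin at the centre of its underside, near the right edge of the desk. Leave it alone
- pliers: bystander, loose: small long-nose pliers with blue grips lying at the front edge of the desk, 149 mm long (along its x), 42 mm wide, 14 mm high. Leave them alone

How it is judged:
By the outcome, as a careful person would: the job done as asked, in the order asked, and still so for the second after the job is handed in, with the robot touching nothing.
It also fails if it takes over 96 s, if anything falls off the work surface, if the arm or the gripper's body presses on something with over 40 N, if the wrist force passes 120 N, or if a joint passes its speed limit or range.

### The arm

A 6-joint arm with a two-finger parallel gripper is mounted at the origin on a cart in front of the work surface, level with it; the furniture and walls round the work are solid. World frame = base frame: x ahead of the robot, y to its left, z up, the work surface at z = 0. Lengths are in mm, angles in rad, forces in N, time in s.
With the tool pointing down it reaches from about 325 to 900 mm from the base axis. Payload 6.1 kg.
Tool frame: the origin (TCP) lies at the very end of the fingers, on their centre line; the grasp point (between the pads) lies bot.pinch_z behind it (bot.pinch_z is the distance from the TCP to the grasp point, in mm); z points along the fingers, y is the line along which they close (so a half turn about z gives the same grasp; the last joint's range is limited). The gripper opens to 85 mm and grips with 20 to 120 N. Pads are 22 mm wide; open, the fingers measure 114 mm over their backs; the gripper's body (76 mm by 85 mm) begins 54 mm behind the grasp point. The pads swing forward as they close: fully open they stand 13 mm farther back than shut.
Start: joints at [-1.427, 0.22, 1.526, -0, 1.395, -0.126], TCP at [166.58, -602.384, 231.3] pointing down, gripper open.
Joint ranges: [-2.98, 2.98], [-0.91, 2.08], [0.09, 2.57], [-1.24, 4.39], [0.2, 2.65], [-2.68, 2.68]. Speed limits (rad/s): [2.57, 2.57, 3.01, 3.14, 3.14, 3.14].

### API

Orientations are given as a rotation vector (axis times angle).
In Python, from bench import bot gives the robot as it stands.
- The arm moves only by the tool drive_tool, never from a script. Its argument "moves" is a list that holds one entry, the list of rows, each a list of 6 numbers: the shift along the tool's x, y, z in units of 40 mm (1.0 is 40 mm), then the turn, a rotation vector about the tool's x, y, z in units of 5 degrees (1.0 is 5 degrees). In form: [[[dx, dy, dz, rx, ry, rz], ...]]. A call has 1 to 12 rows; each row is the pose to reach, as a shift and turn from the pose commanded when the call began, along the tool's axes at that moment; what a row does not reach only later rows make up. A row lasts 1/8 s, in which the tool goes at most 62.5 mm and 10.7 degrees, less where a joint would pass 70% of its speed; a pose out of reach is approached as far as the arm can. A call with a gripper value outside its range is refused whole. "jaw" is the finger opening in mm, from 0 to 85.4, set as the call begins (left out, the last holds). The fingers move at their own pace and stop on an object; "force" is the grip in N (left out, the last holds). Time passes only in rows, so rows that repeat a pose let the fingers close. It gives the time, the measured TCP pose, the force, the opening and the grip force at its end, in the units of the state.
- bot.sense(): the state, without advancing time (a new reading comes with each control period).
- bot.get_image(name): name is "side" or "top" or "wrist"; returns a dict with "img" (384x512x3 uint8, red, green, blue), "fx", "fy", "cx", "cy" (pixels), "view" (4x4, takes a point from world to camera coordinates); the wrist camera has in their place "hand_eye" (4x4, takes a point from camera to tool coordinates, whose origin is the TCP and whose axes are the flange's). Camera axes: x right, y up, looking along -z (the intrinsics and any distortion apply to the point x, -y, -z); pixel columns grow to the right and rows downward; lengths in mm; the calibration is good to about 2 mm. The wrist camera is an equidistant fisheye: a pixel r from the principal point sees the ray r / f radians off the axis. A picture is of the moment at which its call begins: read the wrist's pose just before it. There is no depth.
- bot.sign_off(): hands the job in; it is judged then, once.
The state is a dict: "t": time; "q": joint angles; "qvel": joint speeds; "tau": joint torques, N m; "ee_pos": TCP position; "tool_rot": TCP orientation; "contact_force": force on the tool from outside, world axes, zero at the start; "wrist_torque": the same for the moment, N m; "finger_gap": finger opening in mm; "finger_force": force on a finger pad.
Only numpy, scipy, OpenCV 4.12 (cv2) and the standard library are available. Lean on these libraries where they do the work, as an engineer would, in place of code of your own. Each camera call takes 0.05 s, during which the arm holds its last target. There are 200 camera calls.

## Working session

There is one attempt and no reset: what is moved stays moved. The work goes in short steps, Python scripts to look and compute and a tool call to move; the robot and the scene stay as the last step left them, time stands still between calls to the robot, and variables do not carry over. Pictures are saved under pics/ and viewed, at most 14 in all, crops included, and the job is handed in when it is done.

Besides the shell and the picture viewer there is one more tool, called after "Request:" by a JSON object that holds its "api" and its "payload". drive_tool: Moves the arm, as the interface text tells. Its arguments: {"type":"object","properties":{"moves":{"type":"array"},"jaw":{"type":"number"},"force":{"type":"number"}},"required":["moves"]}

```bash
mkdir -p pics; ls
cat > h.py <<'E'
import numpy as np,cv2
from bench import bot
from scipy.spatial.transform import Rotation as R
def ray(im,u,v,pose=None):
    """world origin, dir for pixel; pose=(pos,rotvec) for wrist"""
    x=(u-im['cx'])/im['fx'];y=(v-im['cy'])/im['fy']
    if 'view' in im:
        T=np.linalg.inv(np.array(im['view']));d=np.array([x,-y,-1])
    else:
        th=np.hypot(x,y);s=np.sin(th)/max(th,1e-9);d=np.array([x*s,-y*s,-np.cos(th)])
        W=np.eye(4);W[:3,:3]=R.from_rotvec(pose[1]).as_matrix();W[:3,3]=pose[0]
        T=W@np.array(im['hand_eye'])
    d=T[:3,:3]@d
    return T[:3,3],d/np.linalg.norm(d)
def onz(im,u,v,z,pose=None):
    o,d=ray(im,u,v,pose);return (o+d*(z-o[2])/d[2])
def save(im,n):cv2.imwrite('pics/%s.png'%n,cv2.cvtColor(im['img'],cv2.COLOR_RGB2BGR))
def pose():
    s=bot.sense();return np.array(s['ee_pos']),np.array(s['tool_rot'])
E
python3 - <<'E'
from h import *
print({k:np.round(v,3) for k,v in bot.sense().items()},bot.pinch_z)
ims={}
for n in('side','top','wrist'):
    im=bot.get_image(n);save(im,n+'0');print(n,{k:np.round(v,2).tolist() for k,v in im.items() if k!='img'});ims[n]=im
t=np.hstack([cv2.imread('pics/%s0.png'%n) for n in('top','side')]);print(t.shape)
E
```

```text
pics
{'t': np.float64(0.0), 'q': array([-1.427,  0.221,  1.528,  0.   ,  1.395, -0.126]), 'qvel': array([ 0.   , -0.001, -0.001, -0.001, -0.   ,  0.001]), 'tau': array([ 1.0000e-03, -4.9689e+01, -3.8940e+01, -0.0000e+00,  1.1000e-02,
       -0.0000e+00]), 'ee_pos': array([ 166.513, -601.775,  230.174]), 'tool_rot': array([-3.111, -0.422,  0.   ]), 'contact_force': array([ 0.063, -0.744,  0.181]), 'wrist_torque': array([-0.016,  0.013,  0.031]), 'finger_force': np.float64(0.0), 'finger_gap': np.float64(85.19)} 18.700000000000003
side {'fx': 426.43, 'fy': 426.43, 'cx': 250.93, 'cy': 188.66, 'view': [[-1.0, 0.03, -0.01, 547.91], [-0.03, -0.64, 0.77, -150.74], [0.02, 0.77, 0.64, -762.91], [0.0, 0.0, 0.0, 1.0]]}
top {'fx': 370.28, 'fy': 370.28, 'cx': 258.36, 'cy': 194.26, 'view': [[-0.02, -1.0, -0.01, -150.17], [1.0, -0.02, 0.06, -513.76], [-0.06, -0.01, 1.0, -877.1], [0.0, 0.0, 0.0, 1.0]]}
wrist {'fx': 297.32, 'fy': 297.32, 'cx': 257.19, 'cy': 191.36, 'hand_eye': [[-0.0, 0.96, 0.28, 72.3], [1.0, 0.0, 0.0, -0.5], [-0.0, 0.28, -0.96, -142.02], [0.0, 0.0, 0.0, 1.0]]}
(384, 1024, 3)
```

Run:
```python
import cv2
a=cv2.imread('pics/top0.png');cv2.imwrite('pics/topb.png',cv2.resize(a,(800,600),interpolation=cv2.INTER_CUBIC))
a=cv2.imread('pics/side0.png');cv2.imwrite('pics/sideb.png',cv2.resize(a,(800,600),interpolation=cv2.INTER_CUBIC))
```

```text
(no output)
```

View pics/topb.png

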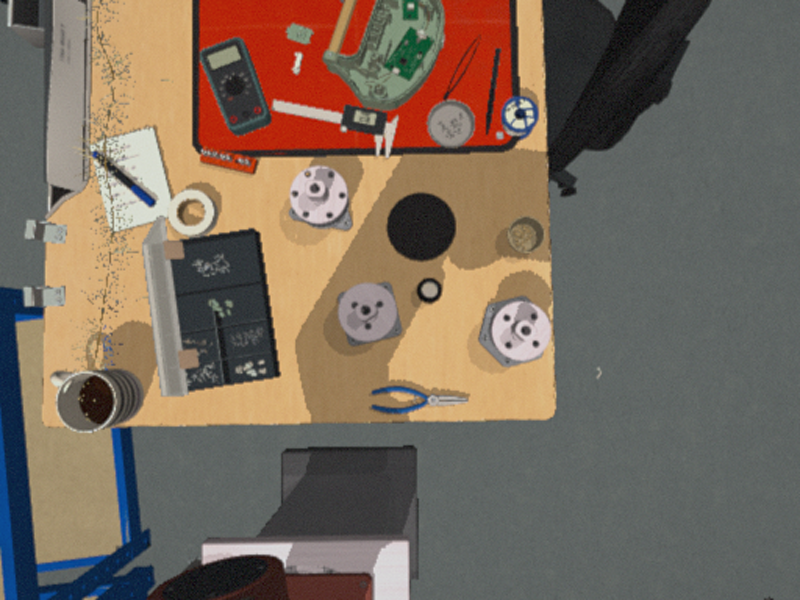

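View pics/sideb.png

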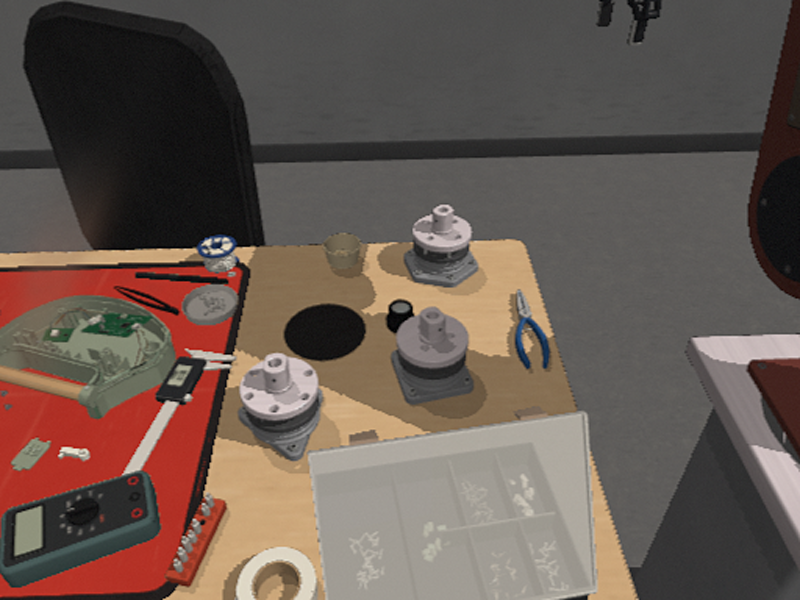

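Seen in the top and side views:
- The six-hole flange is on the triangle foot, with its hub at top (317,187) and side (277,362).
- The three-hole flange is on the square foot, at top (367,309) and side (433,313).
- The four-hole flange is on the hexagon foot, at top (525,328) and side (443,211).
- The pad is at top (421,226).

Plan: move flange 3 to the pad, flange 4 to gear unit 4, flange 6 to gear unit 6, then flange 3 to gear unit 3.

```bash
cat >> h.py <<'E'
def tri(rays):
    A=np.zeros((3,3));b=np.zeros(3)
    for o,d in rays:
        P=np.eye(3)-np.outer(d,d);A+=P;b+=P@o
    p=np.linalg.solve(A,b)
    return p,[np.linalg.norm((np.eye(3)-np.outer(d,d))@(p-o)) for o,d in rays]
def Rd(yaw):
    c,s=np.cos(yaw),np.sin(yaw);return np.array([[c,s,0],[s,-c,0],[0,0,-1.]])
def yawof(rv):
    m=R.from_rotvec(rv).as_matrix();return np.arctan2(m[1,0],m[0,0])
def go(x,y,z,yawdeg=None):
    """row in drive units from measured pose to TCP target"""
    p,rv=pose();M=R.from_rotvec(rv).as_matrix()
    T=Rd(yawof(rv) if yawdeg is None else np.radians(yawdeg))
    return np.round(np.r_[M.T@(np.array([x,y,z])-p)/40,np.degrees(R.from_matrix(M.T@T).as_rotvec())/5],3).tolist()
E
python3 - <<'E'
from h import *
t=bot.get_image('top');s=bot.get_image('side');k=512/800;f=lambda a:(a+.5)*k-.5
for n,a,b in(('f6',(317,187),(277,362)),('f3',(367,309),(433,313)),('f4',(525,328),(443,211)),('pad',(421,226),(325,331)),('loupe',(429,289),(400,306))):
    p,e=tri([ray(t,f(a[0]),f(a[1])),ray(s,f(b[0]),f(b[1]))]);print(n,p.round(1),np.round(e,1))
print(np.degrees(yawof(pose()[1])))
E
```

```text
f6 [673.1 -39.4  94. ] [2.2 2.2]
f3 [ 498.  -108.3   96.9] [1.4 1.4]
f4 [ 466.8 -329.    94.2] [1.9 1.9]
pad [ 634.  -188.8   -1.4] [1.1 1.1]
loupe [ 531.6 -198.3   30.9] [0.1 0.1]
15.458559687903799
```

View pics/wrist0.png

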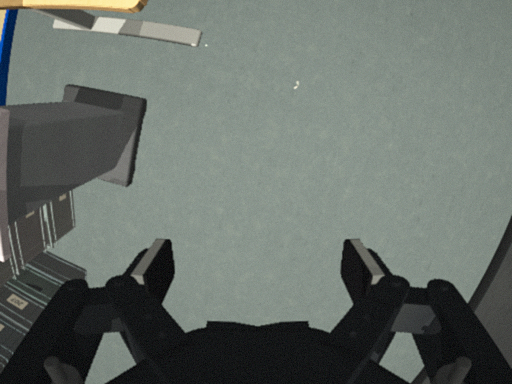

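The wrist view shows the open fingers at the bottom (tips near rows 240-280), with tool +x up and tool +y to the right. I'm going over flange 4 first.

Run:
```python
from h import *
print(go(447,-329,230,0))
```

```text
[8.577, -4.711, 0.025, -0.011, 0.0, 3.092]
```

Request:
{"api": "drive_tool", "payload": {"moves": [[[8.58, -4.71, 0, 0, 0, 3.09], [8.58, -4.71, 0, 0, 0, 3.09], [8.58, -4.71, 0, 0, 0, 3.09], [8.58, -4.71, 0, 0, 0, 3.09], [8.58, -4.71, 0, 0, 0, 3.09], [8.58, -4.71, 0, 0, 0, 3.09], [8.58, -4.71, 0, 0, 0, 3.09], [8.58, -4.71, 0, 0, 0, 3.09], [8.58, -4.71, 0, 0, 0, 3.09], [8.58, -4.71, 0, 0, 0, 3.09]]]}}

```text
t: 1.5
ee_pos: [446.1, -330.6, 231.2]
tool_rot: [3.141, -0.003, -0.001]
contact_force: [0.3, -0.6, 0.1]
finger_gap: 85.1
finger_force: 0.0
```

```bash
cat >> h.py <<'E'
import pickle
def shot(n):
    p=pose();im=bot.get_image('wrist');save(im,n);pickle.dump((im,p),open('pics/%s.pkl'%n,'wb'));return im,p
E
python3 - <<'E'
from h import *
im,p=shot('w4a');print(p,np.degrees(yawof(p[1])))
print(go(478,-108,230,0))
E
```

```text
(array([ 446.10824971, -330.61864074,  231.2244924 ]), array([ 3.14145469e+00, -3.30225505e-03, -5.03609769e-04])) -0.12045831936869941
[0.784, -5.565, 0.03, 0.001, 0.003, -0.024]
```

View pics/w4a.png

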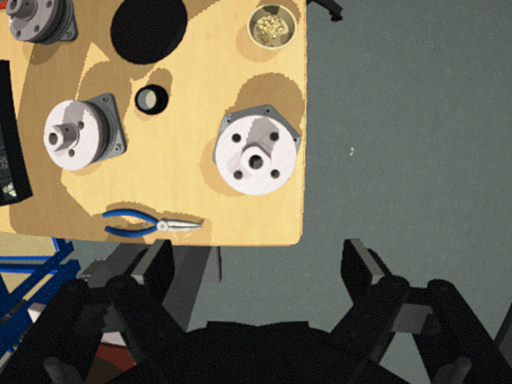

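Flange 4's hub shows at (257,160), the disc centre at (256,155), its four holes at (237,137), (274,136), (235,174) and (279,175). The loupe is at (151,99) and the tub at (271,26). Next I go lower for a second, sharper view.

Request:
{"api": "drive_tool", "payload": {"moves": [[[0, 0, 1.7, 0, 0, 0], [0, 0, 1.7, 0, 0, 0], [0, 0, 1.7, 0, 0, 0], [0, 0, 1.7, 0, 0, 0]]]}}

```text
t: 2.05
ee_pos: [448.2, -330.6, 165.8]
tool_rot: [3.139, -0.0, 0.004]
contact_force: [0.3, -0.7, 0.9]
finger_gap: 85.5
finger_force: 0.0
```

Run:
```python
from h import *
im,p=shot('w4b');print(p)
print(go(478,-108,163,0))
c=cv2.imread('pics/w4b.png')[60:240,150:370];cv2.imwrite('pics/w4bc.png',cv2.resize(c,None,fx=3.3,fy=3.3,interpolation=cv2.INTER_CUBIC))
```

```text
(array([ 448.15518265, -330.59937488,  165.82377532]), array([ 3.13898403e+00, -2.11048264e-04,  4.13228398e-03]))
[0.745, -5.562, 0.057, 0.03, -0.031, -0.0]
```

View pics/w4bc.png

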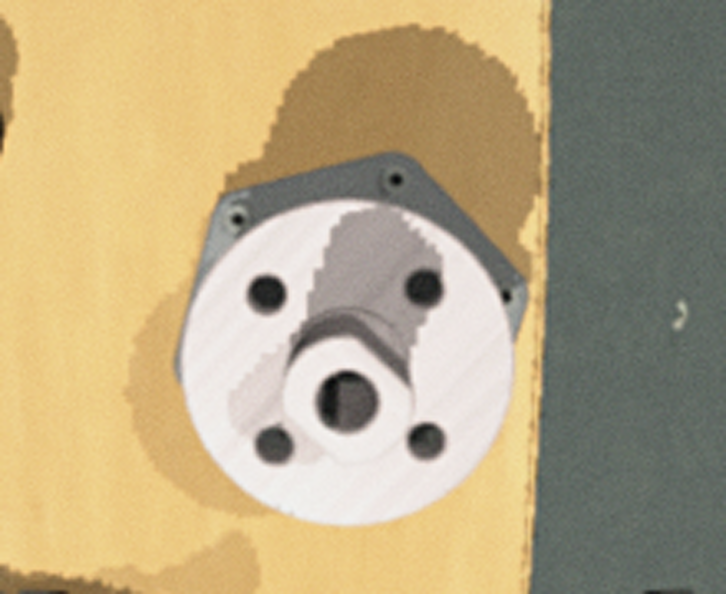

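Flange 4's holes show clearly on the diagonals, and one hub flat faces the upper right. Now the same low views of flanges 3 and 6.

Request:
{"api": "drive_tool", "payload": {"moves": [[[0.75, -5.56, 0, 0, 0, 0], [0.75, -5.56, 0, 0, 0, 0], [0.75, -5.56, 0, 0, 0, 0], [0.75, -5.56, 0, 0, 0, 0], [0.75, -5.56, 0, 0, 0, 0], [0.75, -5.56, 0, 0, 0, 0], [0.75, -5.56, 0, 0, 0, 0]]]}}

```text
t: 2.98
ee_pos: [477.4, -108.1, 163.8]
tool_rot: [3.141, -0.002, 0.001]
contact_force: [0.9, 0.2, -0.7]
finger_gap: 85.3
finger_force: 0.0
```

Run:
```python
from h import *
im,p=shot('w3b');print(p)
print(go(653,-39,163,0))
```

```text
(array([ 477.36447547, -108.12827239,  163.81846461]), array([ 3.14101847e+00, -2.06919817e-03,  1.23504831e-03]))
[4.392, -1.734, 0.017, 0.004, -0.005, -0.018]
```

Request:
{"api": "drive_tool", "payload": {"moves": [[[4.4, -1.73, 0, 0, 0, 0], [4.4, -1.73, 0, 0, 0, 0], [4.4, -1.73, 0, 0, 0, 0], [4.4, -1.73, 0, 0, 0, 0], [4.4, -1.73, 0, 0, 0, 0], [4.4, -1.73, 0, 0, 0, 0]]]}}

```text
t: 3.78
ee_pos: [652.2, -38.8, 163.7]
tool_rot: [3.141, -0.002, -0.0]
contact_force: [-0.3, -1.1, 0.2]
finger_gap: 85.0
finger_force: 0.0
```

```bash
cat > det.py <<'E'
from h import *
def px(im,P,pose):
    """project world point into wrist image"""
    W=np.eye(4);W[:3,:3]=R.from_rotvec(pose[1]).as_matrix();W[:3,3]=pose[0]
    q=np.linalg.inv(W@np.array(im['hand_eye']))@np.r_[P,1]
    th=np.arctan2(np.hypot(q[0],q[1]),-q[2]);r=np.hypot(q[0],q[1])
    return im['cx']+im['fx']*th*q[0]/r,im['cy']-im['fy']*th*q[1]/r
def blobs(im,p,xy,z=65,rad=40,vmax=95,amin=15):
    """dark blobs on plane z within rad of xy: subpixel centroid pixels"""
    g=cv2.cvtColor(cv2.resize(im['img'],None,fx=4,fy=4,interpolation=cv2.INTER_CUBIC),cv2.COLOR_RGB2GRAY)
    poly=[px(im,[xy[0]+rad*np.cos(a),xy[1]+rad*np.sin(a),z],p) for a in np.linspace(0,6.28,60)]
    m=np.zeros_like(g);cv2.fillPoly(m,[((np.array(poly)+.5)*4-.5).astype(np.int32)],255)
    b=((g<vmax)&(m>0)).astype(np.uint8)
    n,_,st,c=cv2.connectedComponentsWithStats(b)
    return [((c[i][0]+.5)/4-.5,(c[i][1]+.5)/4-.5,st[i][4]/16) for i in range(1,n) if st[i][4]/16>amin]
E
python3 - <<'E'
from det import *
shot('w6b')
for n,xy in(('w4b',(467,-329)),('w4a',(467,-329)),('w3b',(498,-108)),('w6b',(673,-39))):
    im,p=pickle.load(open('pics/%s.pkl'%n,'rb'));print(n,p)
    for u,v,a in blobs(im,p,xy):
        P=onz(im,u,v,65,p);print('  %.1f %.1f a%.0f'%(u,v,a),P[:2].round(1))
cs=[]
for n in('w3b','w6b'):
    c=cv2.imread('pics/%s.png'%n)[60:240,160:360];cs.append(cv2.resize(c,(400,360),interpolation=cv2.INTER_CUBIC))
cv2.imwrite('pics/w36c.png',np.hstack(cs))
E
```

```text
w4b (array([ 448.15518265, -330.59937488,  165.82377532]), array([ 3.13898403e+00, -2.11048264e-04,  4.13228398e-03]))
  277.9 146.7 a97 [ 487.6 -347.2]
  230.5 148.4 a85 [ 486.3 -308.1]
  246.6 160.2 a60 [ 476.3 -321.3]
  254.6 180.7 a227 [ 458.7 -327.9]
  278.6 192.8 a74 [ 448.1 -348.3]
  232.7 194.2 a77 [ 446.9 -309.1]
w4a (array([ 446.10824971, -330.61864074,  231.2244924 ]), array([ 3.14145469e+00, -3.30225505e-03, -5.03609769e-04]))
  273.8 136.0 a56 [ 487.6 -347.2]
  236.0 137.5 a50 [ 486.3 -308. ]
  255.1 161.0 a118 [ 461.1 -327.7]
  274.5 173.1 a44 [ 448.  -348.3]
  237.7 174.2 a45 [ 446.9 -309. ]
w3b (array([ 477.36447547, -108.12827239,  163.81846461]), array([ 3.14101847e+00, -2.06919817e-03,  1.23504831e-03]))
  275.7 155.4 a98 [ 509.7 -122.6]
  232.2 156.4 a96 [509. -87.]
  246.5 160.1 a68 [505.8 -98.7]
  254.9 175.8 a200 [ 492.5 -105.5]
w6b (array([652.22478377, -38.76994758, 163.7312096 ]), array([ 3.14136818e+00, -2.02939656e-03, -1.43466329e-05]))
  234.7 130.9 a76 [704.8 -20. ]
  276.8 132.3 a93 [703.5 -54. ]
  213.6 165.3 a54 [676.4  -1.8]
  293.6 169.1 a48 [673.  -68.3]
  253.1 170.9 a52 [671.5 -34.6]
  232.7 199.1 a37 [647.  -17.1]
  270.6 200.1 a19 [646.  -49.4]
```

View pics/w36c.png

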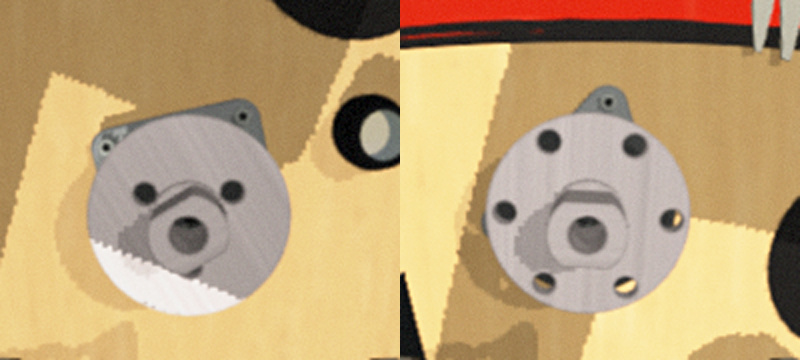

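Flange 4's two views agree at z = 65 (the same hole positions to 0.1 mm, spacing 55.6 against 56), so the height is confirmed. Its x axis is at 46.7°. Flange 6's flat faces up in the image, so its x axis is near 87°. Flange 3 needs a zoom to tell which way its flats face.

Run:
```python
from det import *
def rim(n,xy):
    im,p=pickle.load(open('pics/%s.pkl'%n,'rb'))
    hsv=cv2.cvtColor(im['img'],cv2.COLOR_RGB2HSV);m=((hsv[...,1]<45)&(hsv[...,2]>125)).astype(np.uint8)
    poly=[px(im,[xy[0]+50*np.cos(a),xy[1]+50*np.sin(a),65],p) for a in np.linspace(0,6.28,60)]
    k=np.zeros_like(m);cv2.fillPoly(k,[np.int32(poly)],1);m&=k
    c=max(cv2.findContours(m,0,cv2.CHAIN_APPROX_NONE)[0],key=cv2.contourArea)[:,0]
    P=np.array([onz(im,u,v,65,p)[:2] for u,v in c.astype(float)])
    x=np.array([*xy,43.])
    for _ in range(10):
        d=P-x[:2];r=np.hypot(*d.T);ok=abs(r-x[2])<2.5
        J=np.c_[-d/r[:,None],-np.ones(len(r))][ok];x=x-np.linalg.lstsq(J,(r-x[2])[ok],rcond=None)[0]
    print(n,x.round(1),ok.sum(),len(ok))
rim('w4b',(467,-328));rim('w4a',(467,-328));rim('w3b',(498.8,-105));rim('w6b',(675,-36))
im,p=pickle.load(open('pics/w3b.pkl','rb'))
c=cv2.cvtColor(im['img'][135:215,205:305],cv2.COLOR_RGB2GRAY);c=cv2.resize(c,None,fx=6,fy=6,interpolation=cv2.INTER_CUBIC)
cv2.imwrite('pics/z3.png',cv2.normalize(c,None,0,255,cv2.NORM_MINMAX))
```

```text
w4b [ 467.5 -328.    42.5] 276 328
w4a [ 467.6 -327.7   42.8] 218 262
w3b [ 498.7 -104.6   42.2] 278 319
w6b [674.4 -34.9  42.1] 264 301
```

View pics/z3.png

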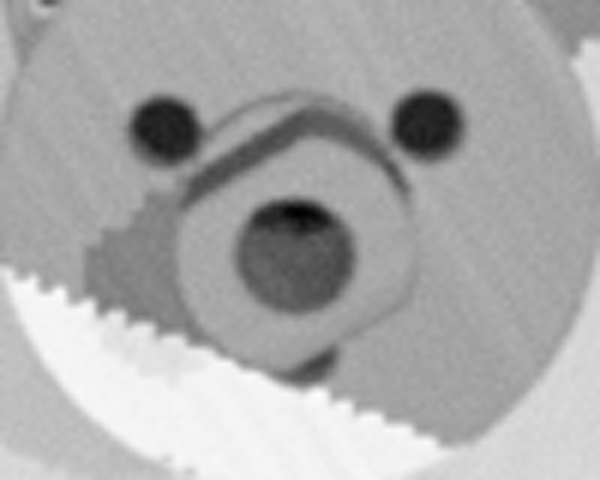

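The zoom shows flange 3's flats facing upper-left and lower-right, at (250,160) and (355,335), so its x axis is at -58.9° (= 121.1° tool yaw). I'm hovering over it at grasp yaw and re-measuring there, which also gives the hand-eye bias.

Run:
```python
from h import *
print(go(498.8,-104.8,163,121.1))
```

```text
[-3.837, 1.657, 0.025, 0.009, -0.001, -24.234]
```

Request:
{"api": "drive_tool", "payload": {"moves": [[[-3.84, 1.66, 0, 0, 0, -24.23], [-3.84, 1.66, 0, 0, 0, -24.23], [-3.84, 1.66, 0, 0, 0, -24.23], [-3.84, 1.66, 0, 0, 0, -24.23], [-3.84, 1.66, 0, 0, 0, -24.23], [-3.84, 1.66, 0, 0, 0, -24.23], [-3.84, 1.66, 0, 0, 0, -24.23], [-3.84, 1.66, 0, 0, 0, -24.23], [-3.84, 1.66, 0, 0, 0, -24.23], [-3.84, 1.66, 0, 0, 0, -24.23], [-3.84, 1.66, 0, 0, 0, -24.23], [-3.84, 1.66, 0, 0, 0, -24.23]]]}}

```text
t: 5.32
ee_pos: [498.9, -104.6, 164.2]
tool_rot: [1.539, 2.737, 0.0]
contact_force: [0.7, -0.4, -0.4]
finger_gap: 85.4
finger_force: 0.0
```

Request:
{"api": "drive_tool", "payload": {"moves": [[[0, 0, 0, 0, 0, 0], [0, 0, 0, 0, 0, 0]]]}}

```text
t: 5.58
ee_pos: [499.3, -104.4, 163.8]
tool_rot: [1.545, 2.734, 0.0]
contact_force: [0.4, 0.2, 0.5]
finger_gap: 85.5
finger_force: 0.0
```

Run:
```python
from det import *
im,p=shot('w3c');print(p,np.degrees(yawof(p[1])))
for u,v,a in blobs(im,p,(498.8,-104.8)):
    print('  %.1f %.1f a%.0f'%(u,v,a),onz(im,u,v,65,p)[:2].round(1))
print(go(498.8,-104.8,75,121.1))
```

```text
(array([ 499.2553714 , -104.3761279 ,  163.79972126]), array([1.54499551e+00, 2.73433016e+00, 1.86126545e-04])) 121.06394654750127
  275.9 179.4 a93 [507.5 -86. ]
  232.6 179.1 a72 [ 476.2 -104.4]
  255.9 183.5 a184 [495.  -97.7]
  255.2 205.2 a236 [ 504.3 -114.5]
[-0.002, -0.018, 2.217, 0.005, 0.007, -0.004]
```

The two yaws differ by exactly a 1.03 mm bias along tool x, so I'm correcting the hand-eye by that. Flange 3's true centre is (497.8,-105.0).

```bash
sed -i "s/T=W@np.array(im\['hand_eye'\])/H=np.array(im['hand_eye']);H[0,3]-=1.03;T=W@H/" h.py; sed -i "s/    q=np.linalg.inv(W@np.array(im\['hand_eye'\]))@/    H=np.array(im['hand_eye']);H[0,3]-=1.03;q=np.linalg.inv(W@H)@/" det.py
python3 - <<'E'
from h import *
print(go(497.8,-105,75,121.1))
E
```

```text
[0.007, -0.042, 2.217, 0.005, 0.007, -0.004]
```

Request:
{"api": "drive_tool", "payload": {"moves": [[[0.007, -0.042, 1.1, 0, 0, 0], [0.007, -0.042, 2.0, 0, 0, 0], [0.007, -0.042, 2.2, 0, 0, 0], [0.007, -0.042, 2.2, 0, 0, 0], [0.007, -0.042, 2.2, 0, 0, 0]]]}}

```text
t: 6.25
ee_pos: [499.3, -105.2, 77.1]
tool_rot: [1.542, 2.734, 0.001]
contact_force: [0.2, 0.0, 0.5]
finger_gap: 85.0
finger_force: 0.0
```

Request:
{"api": "drive_tool", "payload": {"moves": [[[0, 0, 0, 0, 0, 0], [0, 0, 0, 0, 0, 0], [0, 0, 0, 0, 0, 0], [0, 0, 0, 0, 0, 0], [0, 0, 0, 0, 0, 0], [0, 0, 0, 0, 0, 0]]], "jaw": 10, "force": 60}}

```text
t: 7.0
ee_pos: [498.5, -104.8, 75.7]
tool_rot: [1.543, 2.735, 0.001]
contact_force: [2.1, 0.4, 2.9]
finger_gap: 22.7
finger_force: 60.3
```

The grip is on the flats (gap 22.7). Now I lift and look back at the bare studs of gear unit 4 on the way to the pad.

Request:
{"api": "drive_tool", "payload": {"moves": [[[0, 0, -0.5, 0, 0, 0], [0, 0, -1.5, 0, 0, 0], [0, 0, -1.5, 0, 0, 0], [0, 0, -1.5, 0, 0, 0]]]}}

```text
t: 7.5
ee_pos: [497.0, -104.5, 134.1]
tool_rot: [-1.542, -2.735, 0.001]
contact_force: [0.3, 0.1, -1.4]
finger_gap: 23.0
finger_force: 60.0
```

Run:
```python
from h import *
print(bot.sense()['finger_gap'],go(634,-189,130,121.1),go(634,-189,24.7,121.1))
```

```text
22.95790499258531 [-3.58, 1.839, 0.096, -0.015, -0.016, 0.011] [-3.583, 1.842, 2.728, -0.015, -0.016, 0.011]
```

Request:
{"api": "drive_tool", "payload": {"moves": [[[-3.58, 1.84, 0, 0, 0, 0], [-3.58, 1.84, 0, 0, 0, 0], [-3.58, 1.84, 0, 0, 0, 0], [-3.58, 1.84, 0, 0, 0, 0], [-3.58, 1.84, 1.2, 0, 0, 0], [-3.58, 1.84, 2.2, 0, 0, 0], [-3.58, 1.84, 2.5, 0, 0, 0], [-3.58, 1.84, 2.65, 0, 0, 0], [-3.58, 1.84, 2.72, 0, 0, 0], [-3.58, 1.84, 2.75, 0, 0, 0], [-3.58, 1.84, 2.75, 0, 0, 0]]]}}

```text
t: 8.88
ee_pos: [635.7, -189.5, 26.4]
tool_rot: [1.542, 2.735, 0.0]
contact_force: [-0.6, 0.0, -1.2]
finger_gap: 22.9
finger_force: 59.8
```

Request:
{"api": "drive_tool", "payload": {"moves": [[[0, 0, 0.03, 0, 0, 0], [0, 0, 0.06, 0, 0, 0], [0, 0, 0.06, 0, 0, 0]]]}}

```text
t: 9.25
ee_pos: [635.5, -189.4, 24.9]
tool_rot: [1.542, 2.736, -0.0]
contact_force: [-5.0, 2.1, 9.3]
finger_gap: 22.6
finger_force: 61.0
```

It touched down at 9 N. Release and lift.

Request:
{"api": "drive_tool", "payload": {"moves": [[[0, 0, 0, 0, 0, 0], [0, 0, 0, 0, 0, 0], [0, 0, 0, 0, 0, 0], [0, 0, 0, 0, 0, 0]]], "jaw": 70}}

```text
t: 9.75
ee_pos: [634.9, -189.2, 22.7]
tool_rot: [-1.543, -2.736, 0.0]
contact_force: [0.6, 0.5, 0.1]
finger_gap: 69.8
finger_force: 0.0
```

Request:
{"api": "drive_tool", "payload": {"moves": [[[0, 0, -1.0, 0, 0, 0], [0, 0, -2.5, 0, 0, 0], [0, 0, -3.5, 0, 0, 0], [0, 0, -3.5, 0, 0, 0]]], "jaw": 85}}

```text
t: 10.25
ee_pos: [637.8, -190.4, 168.4]
tool_rot: [1.539, 2.729, 0.002]
contact_force: [0.4, -0.1, -0.6]
finger_gap: 85.0
finger_force: 0.0
```

Run:
```python
from h import *
print(bot.sense()['finger_gap'],pose()[0]);
# view gear 4 at yaw 46.7, object 20mm ahead along tool x
a=np.radians(46.7);print(go(497.8-20*np.cos(a),-105-20*np.sin(a),163,46.7))
```

```text
85.00435864939871 [ 637.84652024 -190.42443154  168.38701494]
[3.506, -2.373, 0.096, 0.107, 0.033, 14.892]
```

Request:
{"api": "drive_tool", "payload": {"moves": [[[3.5, -2.37, 0.1, 0, 0, 14.9], [3.5, -2.37, 0.1, 0, 0, 14.9], [3.5, -2.37, 0.1, 0, 0, 14.9], [3.5, -2.37, 0.1, 0, 0, 14.9], [3.5, -2.37, 0.1, 0, 0, 14.9], [3.5, -2.37, 0.1, 0, 0, 14.9], [3.5, -2.37, 0.1, 0, 0, 14.9], [3.5, -2.37, 0.1, 0, 0, 14.9], [3.5, -2.37, 0.1, 0, 0, 14.9], [3.5, -2.37, 0.1, 0, 0, 14.9]]]}}

```text
t: 11.5
ee_pos: [481.3, -118.4, 158.6]
tool_rot: [-2.883, -1.247, 0.001]
contact_force: [1.1, -0.0, -0.9]
finger_gap: 85.1
finger_force: 0.0
```

Run:
```python
from h import *
im,p=shot('g4');print(p,np.degrees(yawof(p[1])))
u=sum(im['img'].astype(int).tolist()[190][257]);print(u)
c=cv2.imread('pics/g4.png')[60:280,130:390];cv2.imwrite('pics/g4c.png',cv2.resize(c,None,fx=2.7,fy=2.7,interpolation=cv2.INTER_CUBIC))
print(go(467.0-1.03,-328.1,163,46.7))
```

```text
(array([ 481.28616125, -118.3960749 ,  158.58006137]), array([-2.88323557e+00, -1.24665617e+00,  5.38598737e-04])) 46.76547539096674
228
[-4.081, 3.312, -0.108, -0.004, 0.002, 0.008]
```

View pics/g4c.png

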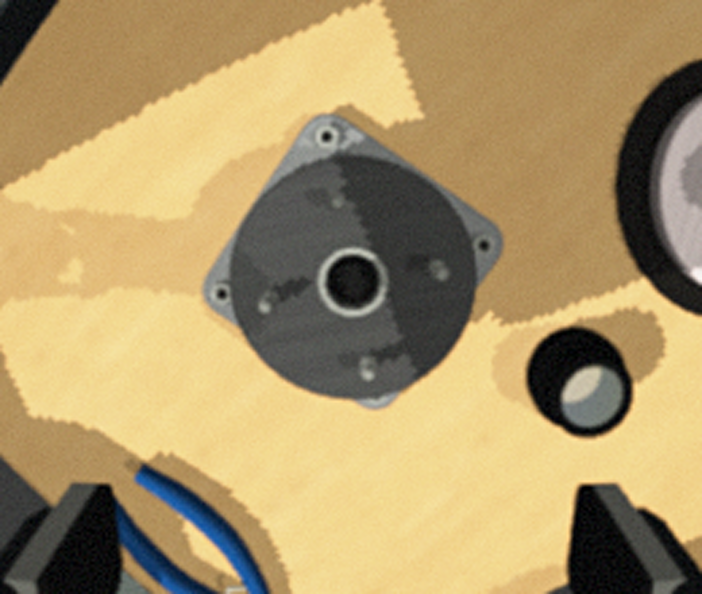

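Gear unit 4 is bare: studs at crop (337,202), (440,268), (368,368) and (265,303), and the centre bore at (352,281). The foot screws show in three corners.

```bash
cat >> det.py <<'E'
def studs(n,xy,N,rb,z=53):
    """stud tips: bright spots against the local median in the ring rb; fits centre + angle"""
    im,p=pickle.load(open('pics/%s.pkl'%n,'rb'))
    g=cv2.cvtColor(cv2.resize(im['img'],None,fx=4,fy=4,interpolation=cv2.INTER_CUBIC),cv2.COLOR_RGB2GRAY)
    g=cv2.GaussianBlur(g,(0,0),2);r=g.astype(int)-cv2.medianBlur(g,75)
    m=np.zeros_like(g)
    for rr,c in((rb+5,1),(rb-7,0)):
        poly=[px(im,[xy[0]+rr*np.cos(a),xy[1]+rr*np.sin(a),z],p) for a in np.linspace(0,6.28,60)]
        cv2.fillPoly(m,[((np.array(poly)+.5)*4-.5).astype(np.int32)],c)
    b=((r>14)&(m>0)).astype(np.uint8)
    k,_,st,c=cv2.connectedComponentsWithStats(b)
    out=[]
    for i in range(1,k):
        if st[i][4]>60:
            P=onz(im,(c[i][0]+.5)/4-.5,(c[i][1]+.5)/4-.5,z,p)[:2];out.append(P)
            print('  px',((c[i]+.5)/4-.5).round(1),st[i][4]/16,P.round(1))
    return im,p,np.array(out)
def fit(P,N,rb):
    """centre and angle (deg, mod 360/N) of points on an N-fold circle of radius rb"""
    from scipy.optimize import least_squares
    def f(x):
        d=P-x[:2];a=np.arctan2(d[:,1],d[:,0]);s=2*np.pi/N;t=x[2]+np.round((a-x[2])/s)*s
        return (d-rb*np.c_[np.cos(t),np.sin(t)]).ravel()
    best=min((least_squares(f,[*P.mean(0),t0]) for t0 in np.linspace(0,2*np.pi/N,6)[:5]),key=lambda r:r.cost)
    return best.x[:2].round(2),round(np.degrees(best.x[2])%(360/N),2),'res',np.abs(best.fun).max().round(2)
E
python3 - <<'E'
from det import *
im,p,P=studs('g4',(497.8,-105),4,28)
if len(P)>=3:print(fit(P,4,28))
for u,v,a in blobs(im,p,(497.8,-105),z=40,rad=20,vmax=45):print('bore',u,v,a,onz(im,u,v,40,p).round(1))
print(onz(im,130+352/2.7,60+281/2.7,44,p))
im,p=pickle.load(open('pics/w4b.pkl','rb'));P=np.array([onz(im,u,v,65,p)[:2] for u,v in((277.9,146.7),(230.5,148.4),(278.6,192.8),(232.7,194.2))]);print('f4',fit(P,4,28))
im,p=pickle.load(open('pics/w3b.pkl','rb'));P=np.array([onz(im,u,v,65,p)[:2] for u,v in((275.7,155.4),(232.2,156.4))]);print('f3',fit(P,3,21))
E
```

```text
px [254.7 134.4] 12.1875 [512.7 -81.8]
  px [292.4 159.7] 44.5 [ 521.2 -119.3]
  px [227.5 172.3] 30.8125 [473.5 -89.3]
  px [276.8 184.8] 6.4375 [ 496.7 -126.5]
  px [265.3 196.7] 39.9375 [ 482.1 -127.5]
(array([ 499.95, -103.98]), np.float64(61.14), 'res', np.float64(10.25))
bore 260.2553104575163 163.63608776844072 267.75 [ 497.4 -105.    40. ]
[ 497.68536632 -104.8059188    44.        ]
f4 (array([ 466.19, -328.16]), np.float64(46.64), 'res', np.float64(0.31))
f3 (array([ 497.8 , -104.98]), np.float64(61.08), 'res', np.float64(0.33))
```

Run:
```python
from det import *
im,p=pickle.load(open('pics/g4.pkl','rb'))
P=np.array([[512.7,-81.8],[521.2,-119.3],[473.5,-89.3],[482.1,-127.5]]);print(fit(P,4,28))
for z in(8,12):
    b=blobs(im,p,(497.8,-105),z=z,rad=58,vmax=60,amin=1.5)
    for u,v,a in b:
        Q=onz(im,u,v,z,p)[:2];d=Q-[497.5,-104.8]
        if 40<np.hypot(*d)<56:print(z,round(u,1),round(v,1),round(a,1),Q.round(1),np.hypot(*d).round(1),np.degrees(np.arctan2(d[1],d[0])).round(1))
```

```text
(array([ 497.38, -104.48]), np.float64(57.02), 'res', np.float64(0.81))
8 250.5 110.2 5.1 [523.  -64.4] 47.7 57.7
8 308.8 150.5 7.2 [ 538.1 -133.2] 49.6 -35.0
8 211.8 168.5 4.9 [454.4 -79.6] 49.9 149.7
12 250.5 110.2 5.1 [523.1 -64.5] 47.8 57.6
12 308.8 150.5 7.2 [ 538.  -132.3] 48.9 -34.1
12 211.8 168.5 4.9 [455.4 -79.4] 49.1 148.9
```

Gear unit 4's centre is (497.5,-104.8) and its studs are at 57.2° (mod 90). Now I fetch flange 4 at (466.2,-328.2), yaw 46.7.

Request:
{"api": "drive_tool", "payload": {"moves": [[[-4.08, 3.31, 0, 0, 0, 0], [-4.08, 3.31, 0, 0, 0, 0], [-4.08, 3.31, 0, 0, 0, 0], [-4.08, 3.31, 0, 0, 0, 0], [-4.08, 3.31, 0, 0, 0, 0], [-4.08, 3.31, 0, 0, 0, 0], [-4.08, 3.31, 0, 0, 0, 0]]]}}

```text
t: 12.42
ee_pos: [466.1, -326.4, 158.8]
tool_rot: [-2.883, -1.247, -0.0]
contact_force: [-0.2, -0.0, -0.2]
finger_gap: 85.1
finger_force: 0.0
```

Run:
```python
from det import *
im,p=shot('w4c');print(p[0])
P=[]
for u,v,a in blobs(im,p,(466.2,-328.2)):
    Q=onz(im,u,v,65,p)[:2];print(round(u),round(v),round(a),Q.round(1))
    if abs(np.hypot(*(Q-[466.2,-328.2]))-28)<3:P.append(Q)
print(fit(np.array(P),4,28));print(go(466.2,-328.2,75,46.65))
```

```text
[ 466.06065207 -326.42422463  158.8380508 ]
259 163 92 [ 485.3 -308.2]
260 187 209 [ 472.1 -323.3]
226 196 86 [ 446.  -309.3]
292 195 89 [ 486.6 -347.2]
259 209 225 [ 457.8 -337.2]
(array([ 466.25, -328.36]), np.float64(46.84), 'res', np.float64(0.3))
[-0.029, 0.03, 2.098, -0.003, -0.002, 0.024]
```

Request:
{"api": "drive_tool", "payload": {"moves": [[[-0.03, 0.03, 1.1, 0, 0, 0], [-0.03, 0.03, 1.9, 0, 0, 0], [-0.03, 0.03, 2.1, 0, 0, 0], [-0.03, 0.03, 2.1, 0, 0, 0], [-0.03, 0.03, 2.1, 0, 0, 0]]]}}

```text
t: 13.1
ee_pos: [466.9, -330.4, 76.7]
tool_rot: [2.882, 1.244, 0.002]
contact_force: [-0.5, -0.2, -0.0]
finger_gap: 84.8
finger_force: 0.0
```

Request:
{"api": "drive_tool", "payload": {"moves": [[[0, 0, 0, 0, 0, 0], [0, 0, 0, 0, 0, 0], [0, 0, 0, 0, 0, 0], [0, 0, 0, 0, 0, 0], [0, 0, 0, 0, 0, 0], [0, 0, 0, 0, 0, 0]]], "jaw": 10, "force": 60}}

```text
t: 13.85
ee_pos: [466.1, -330.0, 75.3]
tool_rot: [2.884, 1.244, 0.001]
contact_force: [1.1, -0.4, 2.5]
finger_gap: 22.8
finger_force: 60.5
```

Request:
{"api": "drive_tool", "payload": {"moves": [[[0, 0, -0.5, 0, 0, 0], [0, 0, -1.5, 0, 0, 0], [0, 0, -1.5, 0, 0, 0], [0, 0, -1.5, 0, 0, 0]]]}}

```text
t: 14.35
ee_pos: [465.4, -329.4, 134.8]
tool_rot: [-2.884, -1.244, 0.0]
contact_force: [-0.2, 0.0, -1.9]
finger_gap: 22.9
finger_force: 60.2
```

Run:
```python
from h import *
print(go(497.5,-104.8,130,57.2))
```

```text
[4.634, -3.271, 0.122, -0.006, -0.0, -2.108]
```

Request:
{"api": "drive_tool", "payload": {"moves": [[[4.62, -3.29, 0, 0, 0, -2.11], [4.62, -3.29, 0, 0, 0, -2.11], [4.62, -3.29, 0, 0, 0, -2.11], [4.62, -3.29, 0, 0, 0, -2.11], [4.62, -3.29, 0, 0, 0, -2.11], [4.62, -3.29, 0, 0, 0, -2.11], [4.62, -3.29, 0, 0, 0, -2.11], [4.62, -3.29, 0, 0, 0, -2.11], [4.62, -3.29, 0, 0, 0, -2.11], [4.62, -3.29, 0, 0, 0, -2.11]]]}}

```text
t: 15.6
ee_pos: [496.9, -105.3, 134.9]
tool_rot: [-2.759, -1.503, -0.0]
contact_force: [-0.0, 0.1, -1.1]
finger_gap: 22.8
finger_force: 60.1
```

Run:
```python
from h import *
im,p=shot('pl4');print(p[0],np.degrees(yawof(p[1])))
print(go(496.85,-105.8,80,57.2),go(496.85,-105.8,60,57.2))
c=cv2.imread('pics/pl4.png')[60:300,130:390];cv2.imwrite('pics/pl4c.png',cv2.resize(c,None,fx=2.2,fy=2.2,interpolation=cv2.INTER_CUBIC))
```

```text
[ 496.86460213 -105.34766558  134.90409448] 57.17042920859269
[-0.012, 0.006, 1.373, 0.001, 0.0, -0.003] [-0.012, 0.006, 1.873, 0.001, 0.0, -0.003]
```

View pics/pl4c.png

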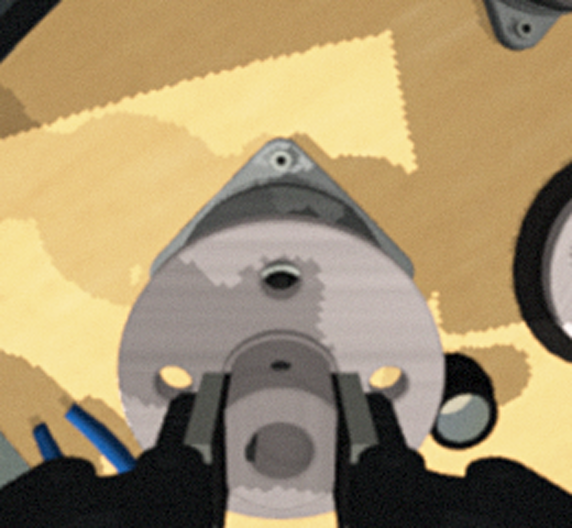

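The held flange shows its hole at crop (281,275), in line with the foot corner screw at (281,160), and both side holes are symmetric. Lowering.

Request:
{"api": "drive_tool", "payload": {"moves": [[[-0.01, 0.01, 1.0, 0, 0, 0], [-0.01, 0.01, 1.35, 0, 0, 0], [-0.01, 0.01, 1.45, 0, 0, 0], [-0.01, 0.01, 1.5, 0, 0, 0], [-0.01, 0.01, 1.55, 0, 0, 0], [-0.01, 0.01, 1.6, 0, 0, 0], [-0.01, 0.01, 1.65, 0, 0, 0]]]}}

```text
t: 16.52
ee_pos: [497.3, -105.6, 69.2]
tool_rot: [2.758, 1.504, 0.001]
contact_force: [0.4, -0.0, -1.8]
finger_gap: 23.1
finger_force: 60.1
```

Below the tips (75) with no contact, so the studs are in the holes. I'm continuing to flush.

Request:
{"api": "drive_tool", "payload": {"moves": [[[0, 0, 0.05, 0, 0, 0], [0, 0, 0.1, 0, 0, 0], [0, 0, 0.14, 0, 0, 0], [0, 0, 0.17, 0, 0, 0], [0, 0, 0.2, 0, 0, 0], [0, 0, 0.22, 0, 0, 0], [0, 0, 0.22, 0, 0, 0]]]}}

```text
t: 17.4
ee_pos: [497.0, -105.5, 60.6]
tool_rot: [-2.758, -1.504, 0.0]
contact_force: [-3.1, 0.9, 4.8]
finger_gap: 23.1
finger_force: 60.8
```

Request:
{"api": "drive_tool", "payload": {"moves": [[[0, 0, 0, 0, 0, 0], [0, 0, 0, 0, 0, 0], [0, 0, 0, 0, 0, 0], [0, 0, 0, 0, 0, 0]]], "jaw": 70}}

```text
t: 17.9
ee_pos: [497.1, -105.6, 60.1]
tool_rot: [2.758, 1.504, 0.0]
contact_force: [0.3, -0.3, -0.2]
finger_gap: 70.1
finger_force: 0.0
```

Request:
{"api": "drive_tool", "payload": {"moves": [[[0, 0, -1.0, 0, 0, 0], [0, 0, -2.5, 0, 0, 0], [0, 0, -2.5, 0, 0, 0], [0, 0, -2.5, 0, 0, 0], [0, 0, -2.5, 0, 0, 0]]], "jaw": 85}}

```text
t: 18.52
ee_pos: [495.9, -105.1, 158.3]
tool_rot: [-2.756, -1.503, 0.003]
contact_force: [0.2, 0.2, 0.5]
finger_gap: 85.2
finger_force: 0.0
```

Run:
```python
from det import *
im,p=shot('ck4')
P=[]
for u,v,a in blobs(im,p,(497.5,-104.8),z=50,rad=38,vmax=95,amin=8):print(round(u),round(v),round(a),onz(im,u,v,50,p)[:2].round(1))
im,p=pickle.load(open('pics/w6b.pkl','rb'))
P=np.array([onz(im,u,v,65,p)[:2] for u,v in((234.7,130.9),(276.8,132.3),(213.6,165.3))]);print('f6',fit(P,6,35))
print(pose()[0],go(673.4,-35.2,163,87))
```

```text
259 155 56 [513.3 -80.8]
260 178 159 [502.7 -98.1]
291 187 77 [ 521.2 -119.5]
228 187 53 [475.1 -89. ]
259 199 230 [ 491.9 -113.6]
f6 (array([686.85, -34.56]), np.float64(52.84), 'res', np.float64(13.29))
[ 495.90080512 -105.13502894  158.33799299] [3.873, 2.783, -0.128, -0.037, -0.002, -5.959]
```

Flange 4 is seated (TCP 60.6, just under the face contact height). Next I hover over flange 6 at yaw 87.

Request:
{"api": "drive_tool", "payload": {"moves": [[[3.87, 2.78, -0.1, 0, 0, -5.96], [3.87, 2.78, -0.1, 0, 0, -5.96], [3.87, 2.78, -0.1, 0, 0, -5.96], [3.87, 2.78, -0.1, 0, 0, -5.96], [3.87, 2.78, -0.1, 0, 0, -5.96], [3.87, 2.78, -0.1, 0, 0, -5.96], [3.87, 2.78, -0.1, 0, 0, -5.96], [3.87, 2.78, -0.1, 0, 0, -5.96], [3.87, 2.78, -0.1, 0, 0, -5.96]]]}}

```text
t: 19.7
ee_pos: [674.2, -35.9, 164.6]
tool_rot: [2.279, 2.162, 0.001]
contact_force: [-0.1, -0.2, -0.3]
finger_gap: 85.0
finger_force: 0.0
```

```bash
sed -i 's/def fit(P,N,rb):/def fit(P,N,rb,c0=None):/; s/\[\*P.mean(0),t0\]/[*(P.mean(0) if c0 is None else c0),t0]/' det.py
python3 - <<'E'
from det import *
im,p=shot('w6c');print(p[0],np.degrees(yawof(p[1])))
P=[]
for u,v,a in blobs(im,p,(673.3,-35)):
    Q=onz(im,u,v,65,p)[:2];print(round(u),round(v),round(a),Q.round(1))
    if abs(np.hypot(*(Q-[673.3,-35]))-35)<3 and a>60:P.append(Q)
print(fit(np.array(P),6,35,(673.3,-35)))
im,p=pickle.load(open('pics/w6b.pkl','rb'))
P=np.array([onz(im,u,v,65,p)[:2] for u,v in((234.7,130.9),(276.8,132.3),(213.6,165.3))]);print('f6',fit(P,6,35,(673.3,-35)))
E
```

```text
[674.22289597 -35.92398641 164.64068522] 86.97788841170858
256 150 89 [ 6.755e+02 -6.000e-01]
220 171 83 [644.7 -16.2]
292 171 78 [704.4 -19.5]
256 181 27 [673.8 -26.5]
263 204 33 [678.8 -47.3]
250 206 24 [667.5 -48. ]
224 209 20 [645.1 -49.8]
(array([673.6 , -35.38]), np.float64(26.89), 'res', np.float64(0.39))
f6 (array([673.2 , -36.03]), np.float64(27.48), 'res', np.float64(0.85))
```

Request:
{"api": "drive_tool", "payload": {"moves": [[[0.016, -0.016, 1.1, 0, 0, 0], [0.016, -0.016, 2.0, 0, 0, 0], [0.016, -0.016, 2.23, 0, 0, 0], [0.016, -0.016, 2.23, 0, 0, 0], [0.016, -0.016, 2.23, 0, 0, 0]]]}}

```text
t: 20.38
ee_pos: [675.3, -35.2, 77.2]
tool_rot: [2.277, 2.161, 0.003]
contact_force: [0.7, 0.4, 0.9]
finger_gap: 85.1
finger_force: 0.0
```

Request:
{"api": "drive_tool", "payload": {"moves": [[[0, 0, 0, 0, 0, 0], [0, 0, 0, 0, 0, 0], [0, 0, 0, 0, 0, 0], [0, 0, 0, 0, 0, 0], [0, 0, 0, 0, 0, 0], [0, 0, 0, 0, 0, 0]]], "jaw": 10, "force": 60}}

```text
t: 21.12
ee_pos: [674.1, -35.0, 75.3]
tool_rot: [2.278, 2.162, 0.001]
contact_force: [0.1, -0.0, 3.2]
finger_gap: 23.1
finger_force: 60.6
```

Request:
{"api": "drive_tool", "payload": {"moves": [[[0, 0, -0.5, 0, 0, 0], [0, 0, -1.5, 0, 0, 0], [0, 0, -1.5, 0, 0, 0], [0, 0, -1.5, 0, 0, 0], [0, 0, -1.5, 0, 0, 0]]]}}

```text
t: 21.75
ee_pos: [672.4, -34.7, 133.0]
tool_rot: [-2.277, -2.161, 0.003]
contact_force: [-0.4, -0.4, -2.1]
finger_gap: 23.2
finger_force: 60.3
```

Run:
```python
from det import *
# gear 6 rough from the w4b picture: foot screws in the corners
im,p=pickle.load(open('pics/w4b.pkl','rb'))
for u,v in((150+237/3.3,60+218/3.3),(150+396/3.3,60+179/3.3),(150+507/3.3,60+295/3.3)):
    Q=onz(im,u,v,10,p)[:2];d=Q-[466.2,-328.3];print(Q.round(1),np.hypot(*d).round(1),np.degrees(np.arctan2(d[1],d[0])).round(1))
print(pose()[0],go(446,-328,163,60))
```

```text
[ 500.5 -294.9] 47.9 44.2
[ 512. -343.] 48.1 -17.8
[ 476.7 -377.5] 50.3 -77.9
[672.42965162 -34.7276003  133.01399841] [-7.617, -5.273, -0.735, -0.038, 0.004, 5.402]
```

Picked up. I'm moving to look at gear unit 6 from behind, with the flange in hand, at placing yaw 103.

Run:
```python
from h import *
print(go(491,-435,155,102.8))
```

```text
[-10.23, -4.009, -0.541, -0.037, -0.01, -3.158]
```

Request:
{"api": "drive_tool", "payload": {"moves": [[[-10.23, -4.0, -0.5, 0, 0, -3.17], [-10.23, -4.0, -0.5, 0, 0, -3.17], [-10.23, -4.0, -0.5, 0, 0, -3.17], [-10.23, -4.0, -0.5, 0, 0, -3.17], [-10.23, -4.0, -0.5, 0, 0, -3.17], [-10.23, -4.0, -0.5, 0, 0, -3.17], [-10.23, -4.0, -0.5, 0, 0, -3.17], [-10.23, -4.0, -0.5, 0, 0, -3.17], [-10.23, -4.0, -0.5, 0, 0, -3.17], [-10.23, -4.0, -0.5, 0, 0, -3.17], [-10.23, -4.0, -0.5, 0, 0, -3.17], [-10.23, -4.0, -0.5, 0, 0, -3.17]]]}}

```text
t: 23.25
ee_pos: [493.3, -434.3, 154.9]
tool_rot: [1.957, 2.458, 0.0]
contact_force: [0.1, 0.1, -2.1]
finger_gap: 22.6
finger_force: 60.1
```

Run:
```python
from det import *
im,p=shot('g6');print(p[0],np.degrees(yawof(p[1])))
im,p,P=studs('g6',(466.2,-328.3),6,35)
print(fit(P,6,35,(466.2,-328.3)))
u,v=map(int,px(im,[466,-328,45],p));print(u,v)
c=cv2.imread('pics/g6.png')[max(0,v-80):v+90,u-100:u+100];cv2.imwrite('pics/g6c.png',cv2.resize(c,None,fx=3.4,fy=3.4,interpolation=cv2.INTER_CUBIC));print(max(0,v-80),u-100)
```

```text
[ 493.25506354 -434.30064247  154.92724383] 102.94879199120554
  px [251.9  22.7] 24.625 [ 458.3 -297. ]
  px [289.2  42.3] 35.375 [ 491.3 -306.5]
  px [215.5  42.5] 19.6875 [ 433.1 -319.6]
  px [290.1  82.9] 39.0 [ 499.7 -339.7]
  px [215.9  83.6] 27.0625 [ 441.2 -353.4]
  px [253.4 103.6] 31.9375 [ 474.6 -363.2]
(array([ 466.36, -329.9 ]), np.float64(43.36), 'res', np.float64(1.11))
252 61
0 152
```

View pics/g6c.png

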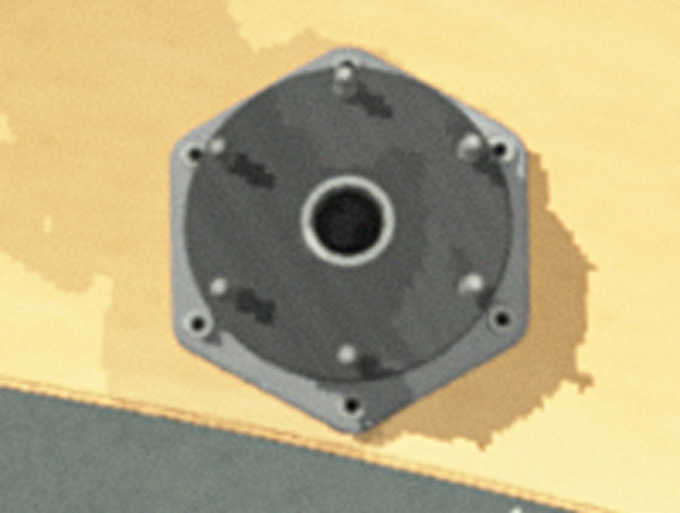

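Gear unit 6 shows all six studs clearly, with the bore at crop (347,221). I'm taking one more measurement 28 mm closer for height and centre by triangulation.

Request:
{"api": "drive_tool", "payload": {"moves": [[[0.7, 0, 0, 0, 0, 0], [0.7, 0, 0, 0, 0, 0], [0.7, 0, 0, 0, 0, 0], [0.7, 0, 0, 0, 0, 0]]]}}

```text
t: 23.8
ee_pos: [486.6, -408.6, 155.1]
tool_rot: [1.959, 2.455, -0.0]
contact_force: [-0.8, 0.2, -2.3]
finger_gap: 22.8
finger_force: 60.2
```

Run:
```python
from det import *
shot('g6b');print(pose()[0])
for z in(53,49):
    im,p,P=studs('g6b',(466.2,-329),6,35,z);print(z,fit(P,6,35,(466.2,-329)))
    d=P-P.mean(0);print(np.hypot(*d.T).round(1),P.mean(0))
    im,p,Q=studs('g6',(466.2,-329),6,35,z);print('mean far',Q.mean(0))
for n in('g6','g6b'):
    im,p=pickle.load(open('pics/%s.pkl'%n,'rb'))
    for u,v,a in blobs(im,p,(466.2,-329),z=40,rad=15,vmax=45):print('bore',round(u,1),round(v,1),a,onz(im,u,v,42,p).round(1))
```

```text
[ 486.49310254 -408.61541893  155.04004164]
  px [252.9  52.1] 31.0625 [ 458.3 -295.9]
  px [290.1  73. ] 37.0625 [ 491.4 -306. ]
  px [216.1  73.6] 23.0 [ 433.1 -319.5]
  px [290.5 114.4] 42.0625 [ 499.5 -339.3]
  px [217.4 115.2] 31.3125 [ 441.4 -353. ]
  px [213.2 120.1] 5.0625 [ 438.7 -357.7]
  px [254.4 135.1] 41.375 [ 474.5 -362.7]
53 (array([ 466.01, -330.01]), np.float64(43.76), 'res', np.float64(3.47))
[37.8 39.9 32.5 37.5 28.7 33.9 31.7] [ 462.40184365 -333.46352332]
  px [251.9  22.7] 24.625 [ 458.3 -297. ]
  px [289.2  42.3] 35.375 [ 491.3 -306.5]
  px [215.5  42.5] 19.6875 [ 433.1 -319.6]
  px [290.1  82.9] 39.0 [ 499.7 -339.7]
  px [215.9  83.6] 27.0625 [ 441.2 -353.4]
  px [253.4 103.6] 31.9375 [ 474.6 -363.2]
mean far [ 466.35902331 -329.89778895]
  px [252.9  52.1] 31.0625 [ 458.  -295.2]
  px [290.1  73. ] 37.0625 [ 491.7 -305.5]
  px [216.1  73.6] 23.0 [ 432.4 -319.2]
  px [290.5 114.4] 42.0625 [ 499.9 -339.4]
  px [217.4 115.2] 31.3125 [ 440.9 -353.3]
  px [254.4 135.1] 41.375 [ 474.6 -363.1]
49 (array([ 466.26, -329.27]), np.float64(43.44), 'res', np.float64(0.28))
[35.  34.8 35.3 35.1 34.9 34.8] [ 466.26140729 -329.26994151]
  px [251.9  22.7] 24.625 [ 457.9 -295.8]
  px [289.2  42.3] 35.375 [ 491.5 -305.5]
  px [215.5  42.5] 19.6875 [ 432.4 -318.9]
  px [290.1  82.9] 39.0 [ 500.  -339.3]
  px [215.9  83.6] 27.0625 [ 440.6 -353.2]
  px [253.4 103.6] 31.9375 [ 474.6 -363.2]
mean far [ 466.16780781 -329.32426699]
bore 253.9 64.9 277.6875 [ 467.4 -330.5   42. ]
bore 254.5 94.7 287.3125 [ 467.1 -329.9   42. ]
```

Run:
```python
from h import *
print(pose()[0],go(466.15,-329.05,135,103.4))
```

```text
[ 486.49310254 -408.61541893  155.04004164] [2.053, -0.054, 0.5, 0.002, 0.006, -0.112]
```

Request:
{"api": "drive_tool", "payload": {"moves": [[[2.05, -0.054, 0.5, 0, 0, -0.11], [2.05, -0.054, 0.5, 0, 0, -0.11], [2.05, -0.054, 0.5, 0, 0, -0.11], [2.05, -0.054, 0.5, 0, 0, -0.11], [2.05, -0.054, 0.5, 0, 0, -0.11], [2.05, -0.054, 0.5, 0, 0, -0.11]]]}}

```text
t: 24.6
ee_pos: [466.2, -329.4, 135.2]
tool_rot: [1.947, 2.464, -0.0]
contact_force: [-0.6, 0.7, -2.2]
finger_gap: 22.7
finger_force: 60.2
```

Run:
```python
from h import *
print(pose()[0],np.degrees(yawof(pose()[1])),go(466.15,-329.05,80,103.4))
```

```text
[ 466.2299102  -329.41585564  135.1854744 ] 103.36257761788524 [0.01, -0.0, 1.38, 0.004, 0.007, -0.007]
```

Request:
{"api": "drive_tool", "payload": {"moves": [[[0.01, 0, 1.0, 0, 0, 0], [0.01, 0, 1.35, 0, 0, 0], [0.01, 0, 1.45, 0, 0, 0], [0.01, 0, 1.5, 0, 0, 0], [0.01, 0, 1.55, 0, 0, 0], [0.01, 0, 1.6, 0, 0, 0], [0.01, 0, 1.65, 0, 0, 0]]]}}

```text
t: 25.48
ee_pos: [466.1, -328.3, 69.2]
tool_rot: [1.946, 2.465, -0.0]
contact_force: [0.7, 0.1, -1.4]
finger_gap: 23.0
finger_force: 60.2
```

In without contact. Down to flush.

Request:
{"api": "drive_tool", "payload": {"moves": [[[0, 0, 0.05, 0, 0, 0], [0, 0, 0.1, 0, 0, 0], [0, 0, 0.14, 0, 0, 0], [0, 0, 0.17, 0, 0, 0], [0, 0, 0.2, 0, 0, 0], [0, 0, 0.22, 0, 0, 0], [0, 0, 0.22, 0, 0, 0]]]}}

```text
t: 26.35
ee_pos: [466.0, -328.2, 60.8]
tool_rot: [1.947, 2.466, -0.0]
contact_force: [-1.9, 2.7, 4.0]
finger_gap: 22.7
finger_force: 61.0
```

Request:
{"api": "drive_tool", "payload": {"moves": [[[0, 0, 0, 0, 0, 0], [0, 0, 0, 0, 0, 0], [0, 0, 0, 0, 0, 0], [0, 0, 0, 0, 0, 0]]], "jaw": 70}}

```text
t: 26.85
ee_pos: [465.9, -328.1, 60.0]
tool_rot: [-1.947, -2.466, -0.0]
contact_force: [0.7, -1.4, 0.3]
finger_gap: 70.1
finger_force: 0.0
```

Request:
{"api": "drive_tool", "payload": {"moves": [[[0, 0, -1.0, 0, 0, 0], [0, 0, -2.5, 0, 0, 0], [0, 0, -2.5, 0, 0, 0], [0, 0, -2.5, 0, 0, 0], [0, 0, -2.5, 0, 0, 0]]], "jaw": 85}}

```text
t: 27.48
ee_pos: [465.0, -327.2, 158.2]
tool_rot: [-1.945, -2.463, -0.0]
contact_force: [-1.0, -0.5, 0.2]
finger_gap: 84.9
finger_force: 0.0
```

Run:
```python
from h import *
shot('ck6')
a=np.radians(50);print(pose()[0],go(673.5-25*np.cos(a),-35.2-25*np.sin(a),160,50))
```

```text
[ 464.99694543 -327.26709914  158.12863612] [5.522, 6.261, -0.043, -0.035, -0.02, 10.681]
```

Request:
{"api": "drive_tool", "payload": {"moves": [[[5.52, 6.26, 0, 0, 0, 10.68], [5.52, 6.26, 0, 0, 0, 10.68], [5.52, 6.26, 0, 0, 0, 10.68], [5.52, 6.26, 0, 0, 0, 10.68], [5.52, 6.26, 0, 0, 0, 10.68], [5.52, 6.26, 0, 0, 0, 10.68], [5.52, 6.26, 0, 0, 0, 10.68], [5.52, 6.26, 0, 0, 0, 10.68], [5.52, 6.26, 0, 0, 0, 10.68], [5.52, 6.26, 0, 0, 0, 10.68]]]}}

```text
t: 28.78
ee_pos: [657.9, -56.4, 160.1]
tool_rot: [-2.848, -1.326, 0.0]
contact_force: [0.2, 0.1, -0.3]
finger_gap: 85.1
finger_force: 0.0
```

Run:
```python
from det import *
shot('g3');print(pose()[0],np.degrees(yawof(pose()[1])))
for z in(53,49):
    im,p,P=studs('g3',(673.5,-35.2),3,21,z);print(z,fit(P,3,21,(673.5,-35.2)))
for u,v,a in blobs(im,p,(673.5,-35.2),z=40,rad=15,vmax=45):print('bore',round(u,1),round(v,1),a,onz(im,u,v,42,p).round(1))
u,v=map(int,px(im,[673.5,-35.2,45],p));print(u-90,v-75)
c=cv2.imread('pics/g3.png')[v-75:v+75,u-90:u+90];cv2.imwrite('pics/g3c.png',cv2.resize(c,None,fx=3.4,fy=3.4,interpolation=cv2.INTER_CUBIC))
print(go(635.2,-189.3,160,121.1))
```

```text
[657.99254156 -56.3036626  160.22592797] 49.92802110082057
  px [233.8 146.1] 43.5 [667.3 -14.4]
  px [275.9 148. ] 40.875 [693.4 -38.7]
  px [253.2 182.1] 51.0625 [659.5 -49. ]
53 (array([673.41, -34.05]), np.float64(107.09), 'res', np.float64(0.47))
  px [233.8 146.1] 43.5 [666.7 -14.6]
  px [275.9 148. ] 40.875 [693.3 -39.3]
  px [253.2 182.1] 51.0625 [658.8 -49.8]
49 (array([672.92, -34.56]), np.float64(107.09), 'res', np.float64(0.17))
bore 254.1 156.8 261.1875 [673.1 -33.9  42. ]
165 83
[-2.911, 1.704, 0.006, 0.001, 0.001, -14.234]
```

View pics/g3c.png

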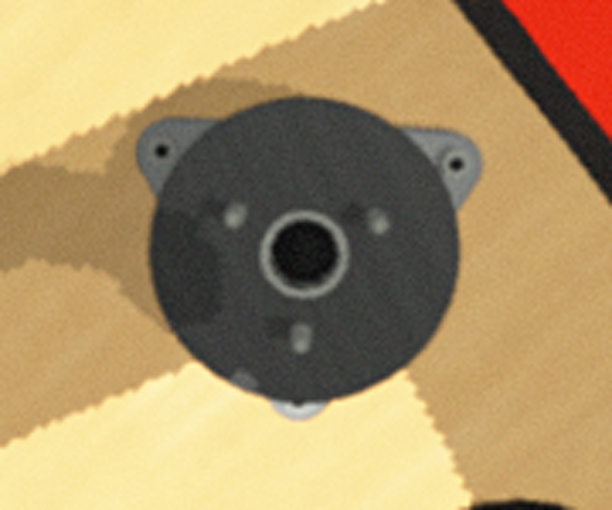

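Gear unit 3 shows its studs at crop (234,215), (378,222) and (301,338): centre (672.9,-34.5), angle 107.1 (mod 120). Flange 3 must be placed at tool yaw 47.1. Back to the pad.

Request:
{"api": "drive_tool", "payload": {"moves": [[[-2.91, 1.7, 0, 0, 0, -14.23], [-2.91, 1.7, 0, 0, 0, -14.23], [-2.91, 1.7, 0, 0, 0, -14.23], [-2.91, 1.7, 0, 0, 0, -14.23], [-2.91, 1.7, 0, 0, 0, -14.23], [-2.91, 1.7, 0, 0, 0, -14.23], [-2.91, 1.7, 0, 0, 0, -14.23], [-2.91, 1.7, 0, 0, 0, -14.23], [-2.91, 1.7, 0, 0, 0, -14.23], [-2.91, 1.7, 0, 0, 0, -14.23]]]}}

```text
t: 30.08
ee_pos: [635.5, -188.2, 160.2]
tool_rot: [1.545, 2.735, 0.0]
contact_force: [0.1, -0.4, -1.0]
finger_gap: 84.9
finger_force: 0.0
```

Run:
```python
from det import *
im,p=shot('pad3');print(p[0],np.degrees(yawof(p[1])))
P=[]
for u,v,a in blobs(im,p,(635.2,-189.3),z=13):
    Q=onz(im,u,v,13,p)[:2];print(round(u),round(v),round(a),Q.round(1),np.hypot(*(Q-[635.2,-189.3])).round(1))
    if abs(np.hypot(*(Q-[635.2,-189.3]))-21)<3:P.append(Q)
print(fit(np.array(P),3,21,(635.2,-189.3)));print(go(635.2,-189.3,24,121.1))
```

```text
[ 635.53867861 -188.24200743  160.16502343] 121.07058236344362
238 169 53 [ 615.1 -189.8] 20.2
274 169 49 [ 645.9 -171.2] 21.0
260 172 52 [ 635.5 -181.2] 8.1
257 189 164 [ 641.4 -197.9] 10.7
(array([ 625.04, -171.5 ]), np.float64(1.07), 'res', np.float64(0.17))
[-0.019, -0.022, 3.404, 0.001, 0.0, -0.001]
```

Request:
{"api": "drive_tool", "payload": {"moves": [[[-0.02, -0.01, 1.4, 0, 0, 0], [-0.03, -0.01, 2.7, 0, 0, 0], [-0.03, -0.01, 3.2, 0, 0, 0], [-0.03, -0.01, 3.4, 0, 0, 0], [-0.03, -0.01, 3.4, 0, 0, 0], [-0.03, -0.01, 3.4, 0, 0, 0]]]}}

```text
t: 30.88
ee_pos: [637.6, -190.1, 26.6]
tool_rot: [1.541, 2.733, 0.001]
contact_force: [-0.3, 0.4, -1.0]
finger_gap: 85.1
finger_force: 0.0
```

Request:
{"api": "drive_tool", "payload": {"moves": [[[0, 0, 0, 0, 0, 0], [0, 0, 0, 0, 0, 0], [0, 0, 0, 0, 0, 0], [0, 0, 0, 0, 0, 0], [0, 0, 0, 0, 0, 0], [0, 0, 0, 0, 0, 0]]], "jaw": 10, "force": 60}}

```text
t: 31.62
ee_pos: [636.2, -189.5, 24.5]
tool_rot: [1.543, 2.736, 0.0]
contact_force: [0.8, 0.2, 3.4]
finger_gap: 23.0
finger_force: 59.8
```

Request:
{"api": "drive_tool", "payload": {"moves": [[[0, 0, -0.5, 0, 0, 0], [0, 0, -1.9, 0, 0, 0], [0, 0, -2.8, 0, 0, 0], [0, 0, -2.8, 0, 0, 0], [0, 0, -2.8, 0, 0, 0], [0, 0, -2.8, 0, 0, 0]]]}}

```text
t: 32.38
ee_pos: [634.3, -188.7, 133.6]
tool_rot: [-1.541, -2.733, 0.001]
contact_force: [-0.6, 0.0, -2.2]
finger_gap: 22.8
finger_force: 59.3
```

Run:
```python
from h import *
print(pose()[0],go(672.9,-34.5,138,47.1))
```

```text
[ 634.31884599 -188.72875631  133.57126035] [2.801, 2.82, -0.108, -0.05, -0.016, 14.811]
```

Request:
{"api": "drive_tool", "payload": {"moves": [[[2.8, 2.82, -0.1, 0, 0, 14.8], [2.8, 2.82, -0.1, 0, 0, 14.8], [2.8, 2.82, -0.1, 0, 0, 14.8], [2.8, 2.82, -0.1, 0, 0, 14.8], [2.8, 2.82, -0.1, 0, 0, 14.8], [2.8, 2.82, -0.1, 0, 0, 14.8], [2.8, 2.82, -0.1, 0, 0, 14.8], [2.8, 2.82, -0.1, 0, 0, 14.8], [2.8, 2.82, -0.1, 0, 0, 14.8], [2.8, 2.82, -0.1, 0, 0, 14.8]]]}}

```text
t: 33.62
ee_pos: [674.2, -35.2, 139.7]
tool_rot: [-2.878, -1.259, 0.001]
contact_force: [-0.6, -0.3, -1.6]
finger_gap: 22.7
finger_force: 59.4
```

Run:
```python
from h import *
print(pose()[0],np.degrees(yawof(pose()[1])),go(672.9,-34.5,80,47.1))
```

```text
[674.24017987 -35.17031819 139.66468729] 47.26410737305635 [-0.01, -0.035, 1.492, -0.006, 0.004, 0.033]
```

Request:
{"api": "drive_tool", "payload": {"moves": [[[-0.01, -0.035, 1.0, 0, 0, 0.03], [-0.01, -0.035, 1.4, 0, 0, 0.03], [-0.01, -0.035, 1.5, 0, 0, 0.03], [-0.01, -0.035, 1.57, 0, 0, 0.03], [-0.01, -0.035, 1.64, 0, 0, 0.03], [-0.01, -0.035, 1.7, 0, 0, 0.03], [-0.01, -0.035, 1.76, 0, 0, 0.03], [-0.01, -0.035, 1.76, 0, 0, 0.03]]]}}

```text
t: 34.62
ee_pos: [673.0, -34.5, 69.6]
tool_rot: [-2.881, -1.253, 0.0]
contact_force: [-1.1, 0.5, -2.5]
finger_gap: 23.1
finger_force: 59.4
```

In, no contact. Down to flush (seat about TCP 61), then release.

Request:
{"api": "drive_tool", "payload": {"moves": [[[0, 0, 0.05, 0, 0, 0], [0, 0, 0.1, 0, 0, 0], [0, 0, 0.14, 0, 0, 0], [0, 0, 0.17, 0, 0, 0], [0, 0, 0.2, 0, 0, 0], [0, 0, 0.22, 0, 0, 0], [0, 0, 0.22, 0, 0, 0]]]}}

```text
t: 35.5
ee_pos: [673.2, -34.5, 61.5]
tool_rot: [2.881, 1.253, 0.0]
contact_force: [-2.8, 0.6, 4.4]
finger_gap: 23.2
finger_force: 60.0
```

Request:
{"api": "drive_tool", "payload": {"moves": [[[0, 0, 0, 0, 0, 0], [0, 0, 0, 0, 0, 0], [0, 0, 0, 0, 0, 0], [0, 0, 0, 0, 0, 0]]], "jaw": 70}}

```text
t: 36.0
ee_pos: [673.1, -34.5, 60.8]
tool_rot: [-2.881, -1.253, -0.0]
contact_force: [0.3, 0.4, 0.8]
finger_gap: 70.2
finger_force: 0.0
```

Request:
{"api": "drive_tool", "payload": {"moves": [[[0, 0, -1.0, 0, 0, 0], [0, 0, -2.5, 0, 0, 0], [0, 0, -4, 0, 0, 0], [0, 0, -4, 0, 0, 0], [0, 0, -4, 0, 0, 0]]], "jaw": 85}}

```text
t: 36.62
ee_pos: [673.1, -34.5, 220.9]
tool_rot: [2.881, 1.253, 0.0]
contact_force: [-0.2, -0.7, -0.3]
finger_gap: 84.8
finger_force: 0.0
```

Request:
{"api": "drive_tool", "payload": {"moves": [[[-4, 4, 0, 0, 0, 0], [-4, 4, 0, 0, 0, 0], [-4, 4, 0, 0, 0, 0], [-4, 4, 0, 0, 0, 0], [-4, 4, 0, 0, 0, 0], [-4, 4, 0, 0, 0, 0]]]}}

```text
t: 37.38
ee_pos: [680.2, -259.8, 218.5]
tool_rot: [-2.878, -1.251, 0.003]
contact_force: [-0.1, 0.1, -0.1]
finger_gap: 84.9
finger_force: 0.0
```

Run:
```python
from h import *
s=bot.get_image('side')['img'][120:320,120:330];w=bot.get_image('wrist');save(w,'end')
cv2.imwrite('pics/endside.png',cv2.resize(cv2.cvtColor(s,cv2.COLOR_RGB2BGR),None,fx=3,fy=3,interpolation=cv2.INTER_CUBIC))
```

```text
(no output)
```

View pics/endside.png

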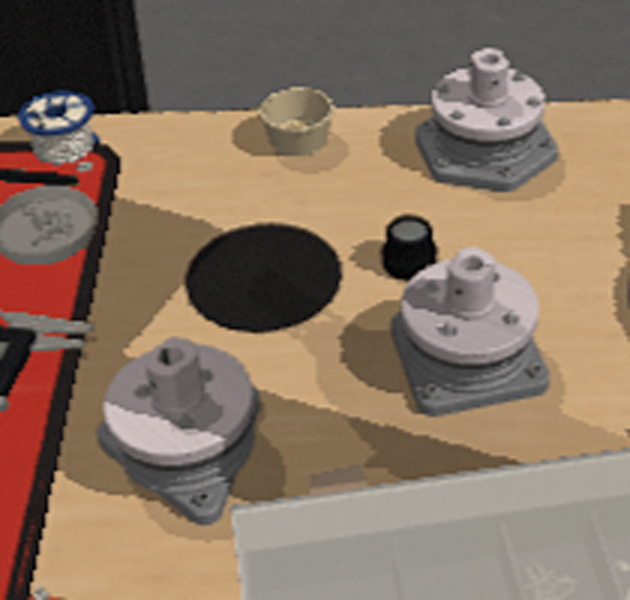

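The picture shows all three flanges level and down on their matching units, with studs visible in the holes. The six-hole is at (488,100) on the hexagon, the four-hole at (470,305) on the square and the three-hole at (180,400) on the triangle. The pad is empty and the loupe and tub are in place.

```bash
python3 -c "
from bench import bot
print(bot.sign_off())"
```

```text
the job is handed in; nothing more can be done
None
```

All three flanges are on their matching gear units, studs through the holes and down on the faces; the job was handed in at about 37 s, with no verdict shown, and the arm never touched the loupe, tub or pliers.

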